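Hasp the tool chest shut and pin it

TASK

Lock up the steel tool chest: swing the hasp on its front down over the staple and press it, firmly but without ramming it, until it snaps fully home in its spring catch. Then take the black-headed locking pin out of the wooden rack, feel for the staple's eye, put the pin down through it until its head sits on the staple, and let go. Leave the socket tray, the wrench and the tape measure where they are.

Things in the scene. Friction and masses are not known exactly. Their poses are not given: they have to be found in the camera images.
- chest: Grey steel tool chest, 180 (x) x 300 (y) x 118 mm high, fixed to the bench; origin at the centre of its underside; its front, with the hasp, is the face at its own x = -90 mm, facing its -x. Bright steel parts on the middle of the front: hasp, staple and, below them, the spring catch (26 mm wide, housing up to 12 mm high, 18 mm out from the face).
- hasp (a joint): Hinge angle of the hasp, rad: 0 = fully home, flat against the staple plate behind the sprung roller of the catch; 1.57 = straight out, level; more = tip raised. Stiff hinge (0.08 N m): it stays where left. At 0.11 rad its lip meets the roller; to pass it takes about 3 N at the tip or 8 N pushed 40 mm below the axis, then it snaps to 0 and stays.
- hasp_hinge (a point): Middle of the hasp's hinge axis, 112 mm above the bench, 5 mm in front of the chest's front face; axes as the chest's, the hinge runs along y; the closed strap hangs straight down from here. The hasp is a steel strap 60 mm wide, 4 mm thick, 86 mm long from the axis, with a 44 mm wide slot from 46 to 74 mm from the axis.
- staple_mid (a point): Middle of the staple's sideways play, at the height of its top face: 63 mm above the bench, 35 mm in front of the chest's face. The staple is a lug 20 (x) x 26 (y) x 10 mm with a vertical 11.5 mm hole, on a 10 mm stem. It slides stiffly (5 N) along the chest's y on its plate: its hole stands somewhere within 7 mm either side of this point; feel or look for it. Axes as the chest's.
- pin: Locking pin, upright: steel shank 9 mm in diameter and 42 mm long with a tapered tip (last 6 mm, down to 5 mm), under a black round head 22 mm in diameter and 36 mm tall. About 80 g. Origin at the tip, z up along the pin. It starts standing in the rack, head resting on the rack's top.
- pin_shoulder (a point): Point on the pin's axis at the underside of its head, 42 mm above its tip.
- rack: Pale wooden block 70 x 90 x 50 mm, fixed to the bench, origin at the centre of its underside; the pin stands in the 12 mm hole in the middle of its top.
- socket_tray: Bystander: loose red plastic tray of sockets, 80 x 110 x 28 mm, origin at the centre of its underside.
- wrench: Bystander: loose steel wrench 170 mm long lying on the bench near the robot.
- tape: Bystander: loose grey tape measure 40 x 65 x 35 mm lying on the chest's lid.
Not all that is in view belongs to the job. There is more than one size of the pin; the job needs the largest.

How it is judged:
By the outcome, as a careful person would: the job done as asked, in the order asked, and still so for the second after the job is handed in, with the robot touching nothing.
It also fails if it takes over 72 s, if anything falls off the work surface, if the arm or the gripper's body presses on something with over 40 N, if the wrist force passes 120 N, or if a joint passes its speed limit or range.

ROBOT

A 7-joint arm with a two-finger parallel gripper is mounted at the origin on the work surface. World frame = base frame: x ahead of the robot, y to its left, z up, the work surface at z = 0. Lengths are in m, angles in rad, forces in N, time in s.
With the tool pointing down it reaches from about 0.425 to 0.825 m from the base axis. Payload 3.6 kg.
Tool frame: the origin (TCP) lies where the fingers leave the gripper's body, on its centre line; the fingertips stand 73 mm ahead of it and the grasp point (between the pads) lies 54 mm ahead of it; z points along the fingers, y is the line along which they close (so a half turn about z gives the same grasp; the last joint's range is limited). The gripper opens to 85 mm and grips with 20 to 120 N. Pads are 22 mm wide; open, the fingers measure 114 mm over their backs; the gripper's body (76 mm by 85 mm) begins 54 mm behind the grasp point. The pads swing forward as they close: fully open they stand 13 mm farther back than shut.
Start: joints at [-1.355, 0.615, -0.013, 1.423, 0.008, 1.103, -0.04], TCP at [0.156, 0.631, 0.304] pointing down, gripper open.
Joint ranges: [-3.12, 3.12], [-0.3, 2.06], [-1.34, 1.32], [0.26, 2.42], [-1.36, 4.5], [0.01, 1.98], [-2.84, 2.84]. Speed limits (rad/s): [2.79, 2.79, 3.14, 3.14, 3.14, 3.14, 3.14].

INTERFACE

Orientations are given as a unit quaternion [x, y, z, w].
In Python, from station import arm, snapshot, camera_info, ticket gives the robot as it stands. Calls block until the motion is done:
- arm.movep(position, orientation): joint-space move of the TCP to a pose.
- arm.line_to(position, velocity=0.15, ori=None): straight line of the TCP; ori=None keeps the orientation; velocity is the mean speed in m/s.
- arm.move_j(angles): joint-space move.
- arm.move_gripper(opening, effort=None): opening from 0.0 (shut) to 1.0 (fully open); effort is the grip in N (None keeps the last); returns when the fingers have stopped.
- arm.pause(seconds).
- arm.ik(position, orientation): joint angles nearest the present ones, or None.
- snapshot(name): name is "scene" or "top" or "wrist"; returns the picture (400x640x3 uint8, blue, green, red); there is no depth.
- camera_info(name): a dict with "fx", "fy", "cx", "cy" (pixels), "R" (3x3) and "t" (3): a world point X has camera coordinates R X + t; the wrist camera has in their place "T_tool_cam" (4x4, takes a point from camera to tool coordinates, whose origin is the TCP and whose axes are the flange's). Camera axes: x right, y down, z forward; pixel columns grow to the right and rows downward; lengths in m; the calibration is good to about 2 mm. The wrist camera is an equidistant fisheye: a pixel r from the principal point sees the ray r / f radians off the axis. A picture is of the moment at which its call begins: read the wrist's pose just before it. camera_info takes no time and is no camera call.
A pose or a line that the arm cannot do raises arm.MotionError and nothing moves.
- ticket.finish_job(): hands the job in; it is judged then, once.
Readings, each from a call of its own:
- arm.read_time(): time.
- arm.read_joint_positions(): joint angles.
- arm.read_dq(): joint speeds.
- arm.read_effort(): joint torques, N m.
- arm.read_tool_pos(): TCP position.
- arm.read_eef_rot(): TCP orientation.
- arm.read_ft_force(): force on the tool from outside, world axes, zero at the start.
- arm.read_wrist_torque(): the same for the moment, N m.
- arm.read_opening(): opening from 0.0 (shut) to 1.0 (fully open).
- arm.read_finger_force(): force on a finger pad.
Only numpy, scipy, OpenCV 4.12 (cv2) and the standard library are available. Lean on these libraries where they do the work, as an engineer would, in place of code of your own. Each camera call takes 0.05 s, during which the arm holds its last target. There are 200 camera calls.

## Working session

There is one attempt and no reset: what is moved stays moved. The work goes in short steps, each a Python script; the robot and the scene stay as the last script left them, time stands still between calls to the robot, and variables do not carry over. Pictures are saved under pics/ and viewed, at most 10 in all, crops included, and the job is handed in when it is done.

```bash
mkdir -p pics; ls
python3 - <<'E'
from station import *
import cv2
for n in("scene","top"):
    cv2.imwrite(f"pics/{n}0.png",snapshot(n)); c=camera_info(n); print(n,c)
print(camera_info("wrist"),arm.read_time(),arm.read_eef_rot())
E
```

```text
pics
scene {'fx': 512.4446242591434, 'fy': 512.4446242591434, 'cx': 322.0426822223127, 'cy': 203.80692160616277, 'R': array([[-0.68027126,  0.73260614, -0.02278704],
       [ 0.38267629,  0.32848034, -0.86351579],
       [-0.62513188, -0.59614504, -0.50380673]]), 't': array([ 0.366429  , -0.10785795,  1.32767612])}
top {'fx': 393.6982859148949, 'fy': 393.6982859148949, 'cx': 315.9970476393015, 'cy': 197.75333710473794, 'R': array([[ 0.01133546, -0.99992336,  0.00497899],
       [-0.9956197 , -0.01174853, -0.09275442],
       [ 0.09280581, -0.00390577, -0.99567657]]), 't': array([-0.02295313,  0.53951854,  0.99583059])}
{'fx': 309.70691628693146, 'fy': 309.70691628693146, 'cx': 318.1573340519669, 'cy': 195.11167435955588, 'T_tool_cam': array([[-8.36621485e-05, -9.48600025e-01, -3.16477465e-01,
         8.11961931e-02],
       [ 9.99998781e-01, -5.72821632e-04,  1.45260443e-03,
        -2.33897923e-04],
       [-1.55922574e-03, -3.16476957e-01,  9.48598916e-01,
        -6.97995974e-02],
       [ 0.00000000e+00,  0.00000000e+00,  0.00000000e+00,
         1.00000000e+00]])} 0.1 [ 1.20575297e-01  9.92703500e-01 -1.15765547e-03 -1.35984236e-04]
```

View pics/scene0.png

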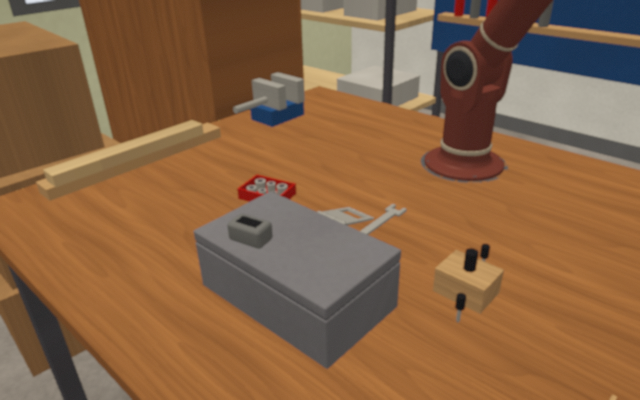

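View pics/top0.png

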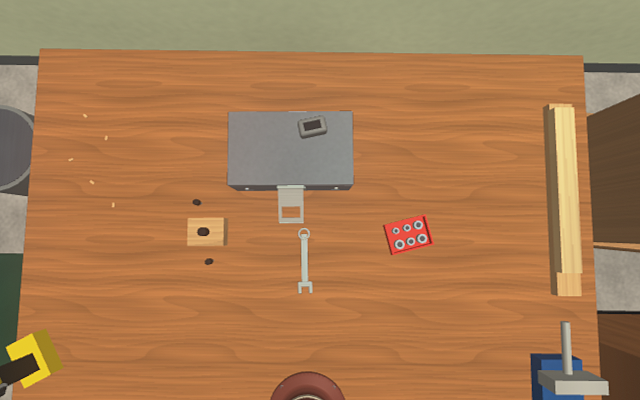

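The pictures show the chest with its hasp sticking out level towards the robot (top 291,205). There are three black-headed pins: top (203,231), (197,202) and (209,261), which are scene (471,258), (460,300) and (485,250). The one in the middle of the rack (top 203,231) looks the largest. I'll confirm that in a crop.

```bash
cat > h.py <<'E'
import numpy as np, cv2
from station import *
def ray(n,u,v):
    c=camera_info(n); d=c["R"].T@np.array([(u-c["cx"])/c["fx"],(v-c["cy"])/c["fy"],1]); return -c["R"].T@c["t"],d
def atz(n,u,v,z):
    o,d=ray(n,u,v); return o+d*(z-o[2])/d[2]
def tri(*obs):
    A=np.zeros((3,3));b=np.zeros(3)
    for o,d in obs:
        d=d/np.linalg.norm(d);P=np.eye(3)-np.outer(d,d);A+=P;b+=P@o
    x=np.linalg.solve(A,b); return x,[np.linalg.norm(np.cross(x-o,d/np.linalg.norm(d))) for o,d in obs]
def proj(n,X):
    c=camera_info(n);p=c["R"]@np.array(X)+c["t"];return c["fx"]*p[0]/p[2]+c["cx"],c["fy"]*p[1]/p[2]+c["cy"]
E
python3 - <<'E'
import cv2,numpy as np
t=cv2.imread("pics/top0.png");s=cv2.imread("pics/scene0.png")
a=cv2.resize(t[100:270,180:360],None,fx=4,fy=4,interpolation=cv2.INTER_CUBIC)[:600]
a=cv2.resize(t[105:270,180:360],(654,600),interpolation=cv2.INTER_CUBIC)
cv2.imwrite("pics/topc.png",a)
b=cv2.resize(s[180:355,190:510],(800,438),interpolation=cv2.INTER_CUBIC)
cv2.imwrite("pics/scenec.png",b)
E
```

```text
(no output)
```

View pics/topc.png

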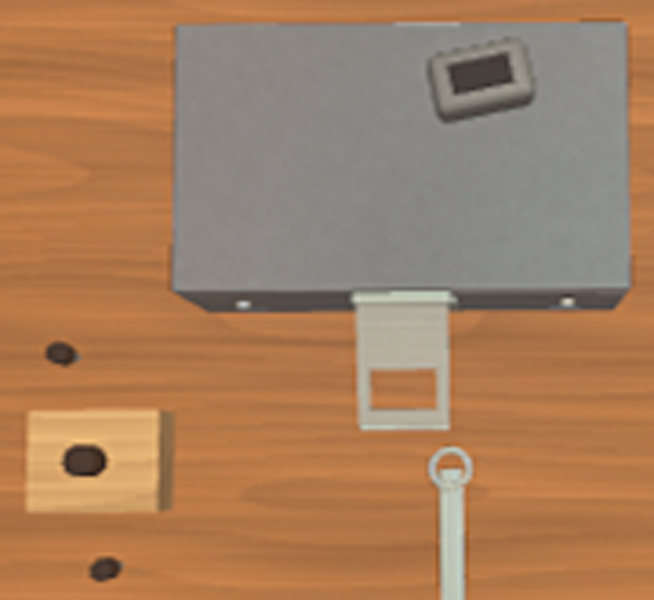

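View pics/scenec.png

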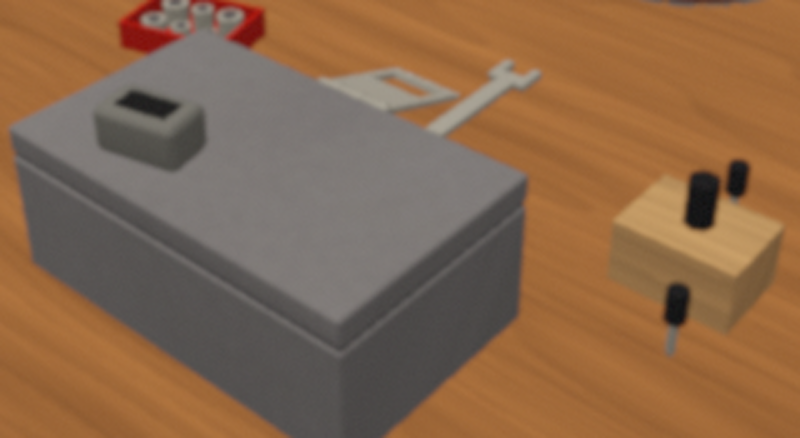

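The middle pin (top crop 85,460; scene crop 703,200) stands in the rack hole and has the widest head. The two others (top crop 61,353 and 105,569) are thinner-headed spares outside the rack. So the middle one is the pin for the job.

Run:
```python
from h import *
np.set_printoptions(precision=4,suppress=True)
T=lambda u,v:(180+u/3.633-.36,105+v/3.636-.36)
S=lambda u,v:(190+u/2.5-.3,180+v/2.5-.3)
for p in[(175,25),(627,22),(630,289),(172,289)]: print("lid",atz("top",*T(*p),.118))
for p in[(340,328),(525,180),(205,32),(13,130)]: print("lid scene",atz("scene",*S(*p),.118))
print("hinge",[atz("top",*T(u,297),.112) for u in(352,457)])
print("near-right corner tri",tri(ray("top",*T(172,289)),ray("scene",*S(525,180))))
# strap tip
for z in(.10,.112,.13,.15): print(z,[atz("top",*T(u,429),z) for u in(360,449)],[atz("scene",*S(458,95),z)])
print("tip corner y-",tri(ray("top",*T(360,429)),ray("scene",*S(458,95))))
print("tip corner y+",tri(ray("top",*T(449,429)),ray("scene",*S(397,68))))
print("pin head top",tri(ray("top",*T(86,457)),ray("scene",*S(704,180))),atz("top",*T(86,457),.086))
for p in[(27,410),(159,409),(161,511),(26,511)]: print("rack",atz("top",*T(*p),.05))
```

```text
lid [0.7367 0.1979 0.118 ]
lid [ 0.7426 -0.1012  0.118 ]
lid [ 0.5645 -0.1036  0.118 ]
lid [0.5609 0.1942 0.118 ]
lid scene [0.746  0.2028 0.118 ]
lid scene [0.5716 0.1982 0.118 ]
lid scene [ 0.573  -0.0939  0.118 ]
lid scene [ 0.7482 -0.0914  0.118 ]
hinge [array([0.5578, 0.0777, 0.112 ]), array([0.5586, 0.0091, 0.112 ])]
near-right corner tri (array([0.5627, 0.1943, 0.1115]), [np.float64(0.001623501183876048), np.float64(0.0016235011838761641)])
0.1 [array([0.4721, 0.0719, 0.1   ]), array([0.4728, 0.0134, 0.1   ])] [array([0.4967, 0.088 , 0.1   ])]
0.112 [array([0.4717, 0.0708, 0.112 ]), array([0.4724, 0.0131, 0.112 ])] [array([0.5122, 0.0997, 0.112 ])]
0.13 [array([0.4712, 0.0692, 0.13  ]), array([0.4719, 0.0126, 0.13  ])] [array([0.5354, 0.1172, 0.13  ])]
0.15 [array([0.4707, 0.0674, 0.15  ]), array([0.4713, 0.012 , 0.15  ])] [array([0.5611, 0.1366, 0.15  ])]
tip corner y- (array([0.4735, 0.0723, 0.0827]), [np.float64(0.0014276585783359668), np.float64(0.0014276585783358604)])
tip corner y+ (array([0.4739, 0.0131, 0.0832]), [np.float64(0.0010283025187010732), np.float64(0.0010283025187008924)])
pin head top (array([0.4511, 0.2576, 0.0807]), [np.float64(0.0014727031681079656), np.float64(0.0014727031681079895)]) [0.4518 0.2549 0.086 ]
rack [0.484  0.3069 0.05  ]
rack [0.4857 0.2157 0.05  ]
rack [0.4157 0.212  0.05  ]
rack [0.4147 0.3047 0.05  ]
```

```bash
cat >> h.py <<'E'
from scipy.spatial.transform import Rotation as Ro
Q0=[0,1,0,0]
def wsnap(name):
    p=np.array(arm.read_tool_pos());q=np.array(arm.read_eef_rot());im=snapshot("wrist");cv2.imwrite(f"pics/{name}.png",im)
    np.savez(f"pics/{name}.npz",p=p,q=q); return im
def wray(name,u,v):
    c=camera_info("wrist");z=np.load(f"pics/{name}.npz");R=Ro.from_quat(z["q"]).as_matrix();M=c["T_tool_cam"]
    a=np.array([u-c["cx"],v-c["cy"]])/c["fx"];r=np.hypot(*a);d=np.array([*(a/r*np.sin(r)),np.cos(r)])
    return z["p"]+R@M[:3,3],R@M[:3,:3]@d
E
python3 - <<'E'
from h import *
np.set_printoptions(precision=4,suppress=True)
arm.move_gripper(0.0,30)
arm.movep([0.44,0.15,0.30],Q0); a=wsnap("w1")
arm.movep([0.44,0.045,0.24],Q0); b=wsnap("w2")
print(arm.read_time(),arm.read_tool_pos(),arm.read_ft_force())
cv2.imwrite("pics/w12.png",np.vstack([cv2.resize(x[20:395,80:580],(400,300)) for x in(a,b)]))
cv2.imwrite("pics/w12.png",np.vstack([a[100:400],b[100:400]]))
E
```

```text
3.5333 [0.4406 0.0461 0.2402] [1.0988 0.7367 0.5002]
```

View pics/w12.png

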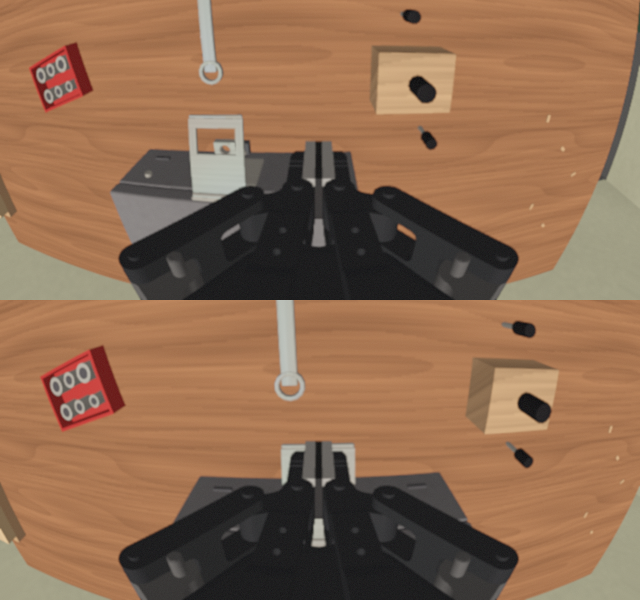

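The wrist pictures show the hasp tip in w1 at (189..242, 216), with the staple eye at about (226,249) through the slot. The pin head in w1 has its base near (417,183) and its top near (427,192). In w2 the tip corners are at (282,246) and (355,246), and the pin top is at about (541,209).

```bash
python3 - <<'E'
from h import *
np.set_printoptions(precision=4,suppress=True)
T=lambda u,v:(180+u/3.633-.36,105+v/3.636-.36)
S=lambda u,v:(190+u/2.5-.3,180+v/2.5-.3)
print("tip y+ side (left img=?)",tri(wray("w1",189,216),wray("w2",282,246),ray("top",*T(449,429))))
print("tip other",tri(wray("w1",242,216),wray("w2",355,246),ray("top",*T(360,429))))
print("headtop",tri(wray("w1",427,192),wray("w2",541,209),ray("top",*T(86,457)),ray("scene",*S(704,180))))
print("headtop wrist",tri(wray("w1",427,192),wray("w2",541,209)))
def wz(n,u,v,z):
    o,d=wray(n,u,v);return o+d*(z-o[2])/d[2]
print("eye",wz("w1",226,249,.063))
print("hinge",wz("w1",191,299,.112),wz("w1",245,293,.112))
print("rack w1",[wz("w1",u,v+100,.05) for u,v in((373,47),(455,55),(451,113),(379,114))])
print("rack w2",[wz("w2",u,v-200,.05) for u,v in((497,366),(558,372),(550,430),(487,433))])
E
python3 - <<'E'
import cv2
a=cv2.imread("pics/w1.png")
c=cv2.resize(a[200:310,100:290],None,fx=4.2,fy=4.2,interpolation=cv2.INTER_CUBIC)
cv2.imwrite("pics/w1c.png",c)
E
```

```text
tip y+ side (left img=?) (array([0.4748, 0.0156, 0.089 ]), [np.float64(0.0016526327337778835), np.float64(0.0010025267133384598), np.float64(0.002546399904857682)])
tip other (array([0.4735, 0.0744, 0.0914]), [np.float64(0.001605777829017414), np.float64(0.0009851707735822129), np.float64(0.002075800656314181)])
headtop (array([0.4509, 0.2594, 0.0819]), [np.float64(0.002885607328767), np.float64(0.0016656305204896713), np.float64(0.0034002234077185017), np.float64(0.00040463497373533023)])
headtop wrist (array([0.4519, 0.2641, 0.0777]), [np.float64(0.0008775256535452474), np.float64(0.0008775256535452373)])
eye [0.5272 0.045  0.063 ]
hinge [0.5662 0.0109 0.112 ] [0.5525 0.0754 0.112 ]
rack w1 [array([0.4121, 0.2092, 0.05  ]), array([0.418, 0.305, 0.05 ]), array([0.4879, 0.3094, 0.05  ]), array([0.488 , 0.2202, 0.05  ])]
rack w2 [array([0.4161, 0.2183, 0.05  ]), array([0.4194, 0.306 , 0.05  ]), array([0.4886, 0.314 , 0.05  ]), array([0.4873, 0.2204, 0.05  ])]
```

View pics/w1c.png

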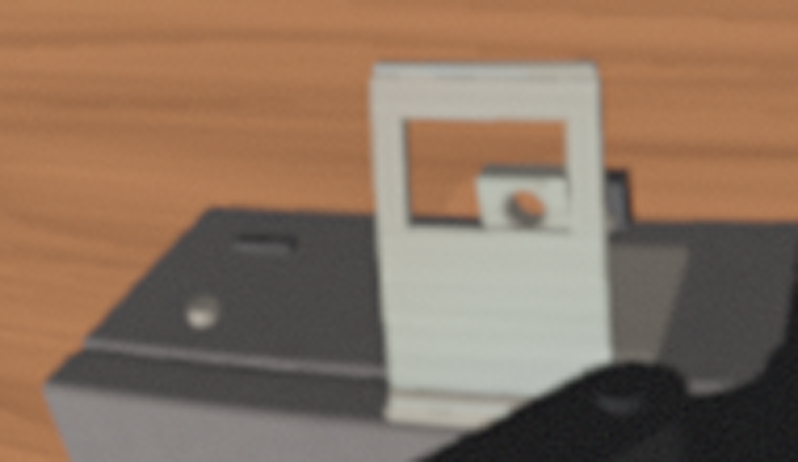

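```bash
cat > close.py <<'E'
from h import *
np.set_printoptions(precision=3,suppress=True)
H=np.array([.557,.045,.112]);r=.038
def tcp(t): return H+r*np.array([-np.sin(t),0,-np.cos(t)])+.002*np.array([-np.cos(t),0,np.sin(t)])+np.array([-.011,0,.073])
if arm.read_time()<5:
    f0=np.array(arm.read_ft_force()); np.save("f0.npy",f0)
    arm.line_to(tcp(1.75)+[0,0,.003],.12)
    for t in np.arange(1.6,.25,-.15):
        arm.line_to(tcp(t),.06); f=np.array(arm.read_ft_force())-f0; print(round(t,2),f,np.array(arm.read_tool_pos())-tcp(t))
        if abs(f).max()>12: break
f0=np.load("f0.npy")
p=tcp(.3); z=tcp(0)[2]
arm.line_to([p[0],p[1],z],.05); x=p[0]; pk=0
for i in range(26):
    x+=.001; arm.line_to([x,p[1],z],.02); f=np.array(arm.read_ft_force())-f0
    print(i,round(x,4),arm.read_tool_pos()[0].round(4) ,f)
    if f[0]<-16: break
print(arm.read_time())
E
python3 close.py
```

```text
1.6 [-0.548 -0.694 -0.32 ] [-0.001 -0.    -0.   ]
1.45 [-0.184 -1.288 -0.837] [-0. -0. -0.]
1.3 [-0.513 -0.419 -0.982] [-0. -0. -0.]
1.15 [-0.553 -1.174 -0.421] [-0. -0. -0.]
1.0 [-0.749 -0.257 -1.19 ] [ 0.  0. -0.]
0.85 [-0.674 -0.958 -0.696] [ 0.  0. -0.]
0.7 [-2.079 -1.047 -0.972] [ 0. -0. -0.]
0.55 [-0.88  -0.638 -0.623] [ 0. -0. -0.]
0.4 [-1.138 -1.051  0.77 ] [ 0. -0. -0.]
0.25 [-1.96 -0.57 -1.06] [ 0.  0. -0.]
0 0.5339 0.5341 [-0.601 -0.585 -0.212]
1 0.5349 0.5347 [-2.074 -0.794  0.621]
2 0.5359 0.5353 [-3.546 -1.082  0.205]
3 0.5369 0.5363 [-3.976  0.172 -0.508]
4 0.5379 0.5377 [-3.125 -0.918 -0.759]
5 0.5389 0.5389 [-3.526  0.043 -1.421]
6 0.5399 0.54 [-3.347 -0.687 -2.227]
7 0.5409 0.541 [-2.553 -0.842 -1.934]
8 0.5419 0.5419 [-3.333 -1.211 -1.143]
9 0.5429 0.5421 [-5.964 -1.451 -0.045]
10 0.5439 0.5423 [-7.526 -1.412  1.371]
11 0.5449 0.5444 [-3.816 -0.882 -2.289]
12 0.5459 0.5455 [-6.734 -1.102  1.017]
13 0.5469 0.5457 [-8.1   -0.969  2.551]
14 0.5479 0.5458 [-9.341 -0.923  4.88 ]
15 0.5489 0.5459 [-11.338  -1.867   6.441]
16 0.5499 0.5461 [-13.08   -1.174   7.954]
17 0.5509 0.5462 [-15.306  -0.977   8.9  ]
18 0.5519 0.5463 [-16.659  -0.736   9.865]
11.9
```

The force rose to about 7.5 N, dropped at x = 0.544, then met a hard stop 4 mm further on. That matches the catch snapping home. I'll back off and check it by eye, measuring the staple eye from two places.

Run:
```python
from h import *
p=np.array(arm.read_tool_pos())
arm.line_to([.525,p[1],p[2]],.1); arm.line_to([.46,.045,.2],.2)
arm.movep([0.44,-0.055,0.22],Q0); a=wsnap("w3")
arm.movep([0.44,0.13,0.22],Q0); b=wsnap("w4")
arm.move_gripper(0.6,30)
arm.movep([0.43,0.17,0.21],Q0); c=wsnap("w5")
print(arm.read_time())
f=lambda im,u0,v0:cv2.resize(im[v0:v0+100,u0:u0+130],(520,400),interpolation=cv2.INTER_CUBIC)
from h import camera_info
def wproj(n,X):
    c=camera_info("wrist");z=np.load(f"pics/{n}.npz");R=Ro.from_quat(z["q"]).as_matrix();M=c["T_tool_cam"]
    t=M[:3,:3].T@(R.T@(np.array(X)-z["p"])-M[:3,3]);th=np.arctan2(np.hypot(*t[:2]),t[2]);k=c["fx"]*th/np.hypot(*t[:2])
    return t[0]*k+c["cx"],t[1]*k+c["cy"]
out=[]
for n,im,X in(("w3",a,(.527,.045,.063)),("w4",b,(.527,.045,.063)),("w4",b,(.451,.26,.08)),("w5",c,(.451,.26,.08))):
    u,v=map(int,wproj(n,X));u0=max(0,min(640-100,u-50));v0=max(0,min(325,v-37));print(n,u0,v0)
    out.append(cv2.resize(im[v0:v0+75,u0:u0+100],(400,300),interpolation=cv2.INTER_CUBIC))
cv2.imwrite("pics/w345.png",np.vstack([np.hstack(out[:2]),np.hstack(out[2:])]))
```

```text
15.1333
w3 376 251
w4 177 253
w4 429 184
w5 384 204
```

View pics/w345.png

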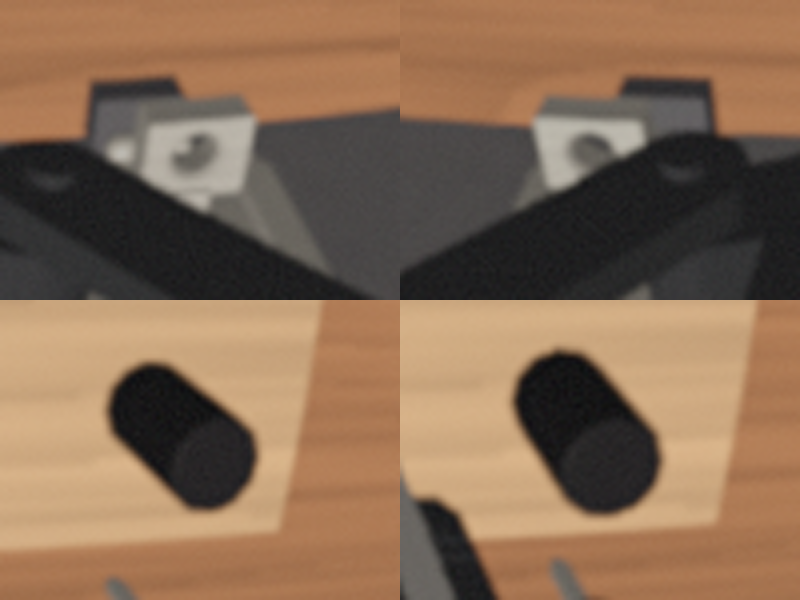

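The staple now stands out through the hasp, with its eye at w3 (424.4,288.6) and w4 (224.1,290.4). The pin head's top disc is at w4 (482.1,224.4) and w5 (436.4,244.9).

Run:
```python
from h import *
np.set_printoptions(precision=4,suppress=True)
print("eye",tri(wray("w3",424.4,288.6),wray("w4",224.1,290.4)))
print("eye1",tri(wray("w3",424.4,288.6),wray("w4",224.1,290.4),wray("w1",224.4,248.9)))
print("pin",tri(wray("w4",482.1,224.4),wray("w5",436.4,244.9),wray("w2",541,209)))
print("pin",tri(wray("w4",482.1,224.4),wray("w5",436.4,244.9),ray("scene",190+704/2.5-.3,180+180/2.5-.3)))
def wz(n,u,v,z):
    o,d=wray(n,u,v);return o+d*(z-o[2])/d[2]
for n,u,v in(("w4",482.1,224.4),("w5",436.4,244.9)):print(wz(n,u,v,.086))
for n,u,v in(("w3",424.4,288.6),("w4",224.1,290.4),("w1",224.4,248.9)):print(wz(n,u,v,.063))
```

```text
eye (array([0.5269, 0.0423, 0.0634]), [np.float64(7.433477370793325e-05), np.float64(7.43347737079506e-05)])
eye1 (array([0.5273, 0.0425, 0.0629]), [np.float64(0.00012842808390071711), np.float64(0.00041695947735615846), np.float64(0.00044644598464991267)])
pin (array([0.4513, 0.2607, 0.083 ]), [np.float64(0.0012351381612817343), np.float64(0.0011557694145925442), np.float64(0.002381944630077757)])
pin (array([0.4527, 0.2608, 0.0833]), [np.float64(0.0005377817488452511), np.float64(0.0002952654562783295), np.float64(0.0008230561462681085)])
[0.4513 0.2596 0.086 ]
[0.451  0.2598 0.086 ]
[0.5273 0.0425 0.063 ]
[0.5272 0.0421 0.063 ]
[0.5271 0.043  0.063 ]
```

Run:
```python
from h import *
np.set_printoptions(precision=4,suppress=True)
P=np.array([.4515,.260])
arm.movep([*P,.21],Q0); arm.line_to([*P,.130],.08)
arm.move_gripper(0.0,40); print(arm.read_opening(),arm.read_finger_force(),arm.read_ft_force())
arm.line_to([*P,.225],.12)
arm.movep([.515,.0425,.225],Q0)
arm.line_to([.5272,.0425,.205],.1)
print(arm.read_time(),arm.read_tool_pos(),arm.read_ft_force(),arm.read_opening())
a=snapshot("scene");b=wsnap("w6")
cv2.imwrite("pics/c7.png",np.vstack([cv2.resize(a[130:280,270:470],(400,300),interpolation=cv2.INTER_CUBIC),cv2.resize(b[200:350,218:418],(400,300),interpolation=cv2.INTER_CUBIC)]))
```

```text
0.24119945296761888 39.019285440444946 [-0.024  -0.768   4.4515]
19.35 [0.5269 0.0439 0.2044] [-0.0246 -0.153  -0.6983] 0.24121270047691326
```

View pics/c7.png

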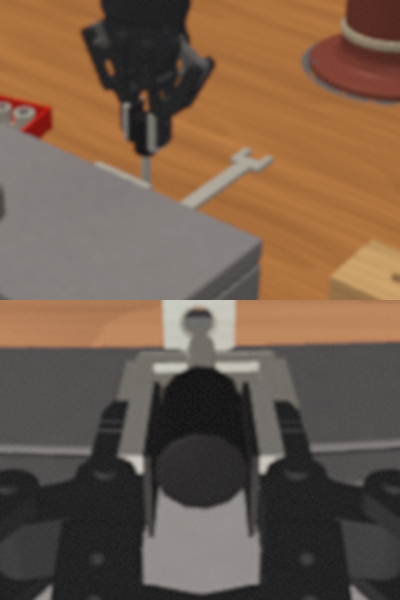

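The pin is held upright between the pads, and the staple eye (crop 198,322) is just beyond the shank's tip. Now I'll lower it gently, watching the force.

```bash
cat > ins.py <<'E'
from h import *
import sys
np.set_printoptions(precision=4,suppress=True)
def down(x,y,z0,z1,step,lim):
    z=z0
    while z>z1+1e-6:
        z-=step; arm.line_to([x,y,z],.025); f=np.array(arm.read_ft_force()); print(round(z,4),np.array(arm.read_tool_pos()),f)
        if abs(f[2])>lim or np.hypot(*f[:2])>lim+3: return False
    return True
E
python3 - <<'E'
from ins import *
print(arm.read_tool_pos())
p=np.array(arm.read_tool_pos()); c=np.array([.5272,.0425])
def wproj(n,X):
    c=camera_info("wrist");z=np.load(f"pics/{n}.npz");R=Ro.from_quat(z["q"]).as_matrix();M=c["T_tool_cam"]
    t=M[:3,:3].T@(R.T@(np.array(X)-z["p"])-M[:3,3]);th=np.arctan2(np.hypot(*t[:2]),t[2]);k=c["fx"]*th/np.hypot(*t[:2])
    return t[0]*k+c["cx"],t[1]*k+c["cy"]
for X in([p[0],p[1],.0824],[.5272,.0425,.063]): print([2*(a-b) for a,b in zip(wproj("w6",X),(218,200))])
down(.5272,.0425,.192,.172,.004,5)
print(arm.read_time())
E
```

```text
[0.527  0.0432 0.2051]
[np.float64(199.30337378620732), np.float64(38.784043108736455)]
[np.float64(197.3761495642609), np.float64(18.55928463364279)]
0.188 [0.5273 0.0425 0.188 ] [-0.3856 -0.7431 -1.1973]
0.184 [0.5271 0.0425 0.1838] [-0.3544 -0.1396 -0.5684]
0.18 [0.5271 0.0425 0.1798] [ 0.3926 -0.832  -1.1693]
0.176 [0.5271 0.0425 0.1758] [-0.0311  0.0286 -0.911 ]
0.172 [0.5271 0.0425 0.1718] [-0.098   0.1395 -0.9075]
21.5167
```

Run:
```python
from ins import *
if down(.5272,.0425,.172,.148,.004,5): down(.5272,.0425,.148,.138,.001,4)
print(arm.read_time())
```

```text
0.168 [0.5271 0.0425 0.1678] [ 0.5152  0.787  -1.8397]
0.164 [0.5271 0.0425 0.1638] [-0.1349 -0.1811 -1.4946]
0.16 [0.5271 0.0425 0.1598] [-0.3888  0.3151 -1.7537]
0.156 [0.5271 0.0425 0.1558] [-0.0825 -0.0457 -1.7338]
0.152 [0.5271 0.0425 0.1518] [-0.3254 -0.4486 -0.9343]
0.148 [0.5271 0.0425 0.1478] [ 0.4647  0.0816 -1.3252]
0.147 [0.5271 0.0425 0.147 ] [ 0.5398  0.2264 -0.2413]
0.146 [0.5271 0.0425 0.1459] [ 0.373  -0.4902 -0.7605]
0.145 [0.5271 0.0425 0.1449] [-0.3983  0.3235 -1.2859]
0.144 [0.5272 0.0425 0.1439] [ 0.2262  0.0029 -0.7425]
0.143 [0.5273 0.0425 0.1435] [-1.905   0.4203  4.6717]
24.6167
```

The head seated at exactly the expected height. I'll open, retreat straight up and check by eye.

Run:
```python
from ins import *
arm.move_gripper(0.6,20); arm.pause(.2)
arm.line_to([.5272,.0425,.24],.12)
arm.movep([0.44,0.12,0.24],Q0); a=wsnap("w7"); t=snapshot("top")
cv2.imwrite("pics/fin.png",np.vstack([cv2.resize(a[200:350,120:320],(400,300),interpolation=cv2.INTER_CUBIC),cv2.resize(t[100:250,200:400],(400,300),interpolation=cv2.INTER_CUBIC)]))
print(arm.read_time())
def wz(n,u,v,z):
    o,d=wray(n,u,v);return o+d*(z-o[2])/d[2]
```

```text
26.8167
```

View pics/fin.png

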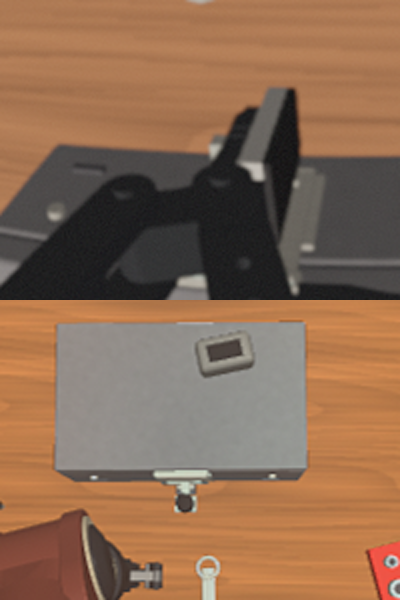

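The top view shows the hasp shut, with the black head at (185,502) sitting on the bright staple. The wrist view is blocked by a finger, so I'll take one last clearer look.

Run:
```python
from ins import *
arm.move_gripper(0.0,20)
arm.movep([0.43,0.17,0.25],Q0); a=wsnap("w8")
cv2.imwrite("pics/w8c.png",cv2.resize(a[190:310,120:280],(800,600),interpolation=cv2.INTER_CUBIC)); print(arm.read_time())
def wproj(n,X):
    c=camera_info("wrist");z=np.load(f"pics/{n}.npz");R=Ro.from_quat(z["q"]).as_matrix();M=c["T_tool_cam"]
    t=M[:3,:3].T@(R.T@(np.array(X)-z["p"])-M[:3,3]);th=np.arctan2(np.hypot(*t[:2]),t[2]);k=c["fx"]*th/np.hypot(*t[:2])
    return t[0]*k+c["cx"],t[1]*k+c["cy"]
for n,X in(("head top",(.5272,.0425,.099)),("shoulder",(.5272,.0425,.063)),("strap tip mid",(.555,.045,.026))): print(n,[5*(a-b) for a,b in zip(wproj("w8",X),(120,190))])
```

```text
27.7333
head top [np.float64(312.76591855271147), np.float64(542.9098227348688)]
shoulder [np.float64(372.91634341033557), np.float64(442.36152589330345)]
strap tip mid [np.float64(454.52100638194736), np.float64(455.3233052859423)]
```

View pics/w8c.png

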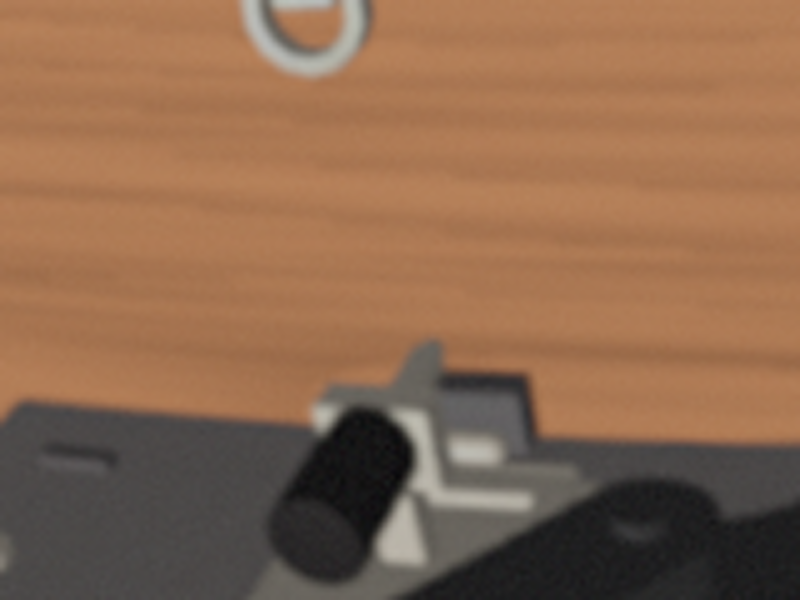

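The head sits flat on the staple, with its top at (320,540) against a predicted (313,543). The shank shows below the staple, and the strap lies flat behind the catch.

```bash
python3 -c "
from station import *
print(ticket.finish_job())"
```

```text
the job is handed in; nothing more can be done
None
```

The hasp is snapped home and the largest pin is through the staple's eye with its head seated; the job was handed in at about 28 s of the 72 s allowed, with the robot clear, and the tray, wrench and tape were never touched.

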